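# Start the breakfast egg cooker

## Robot

A 7-joint arm with a two-finger parallel gripper is mounted at the origin on the work surface. World frame = base frame: x ahead of the robot, y to its left, z up, the work surface at z = 0. Lengths are in m, angles in rad, forces in N, time in s.
With the tool pointing down it reaches from about 0.4 to 0.85 m from the base axis. Payload 10.4 kg.
Tool frame: the origin (TCP) lies between the finger pads, 19 mm behind the fingertips; this is the grasp point; z points along the fingers, y is the line along which they close (so a half turn about z gives the same grasp; the last joint's range is limited). The gripper opens to 85 mm and grips with 20 to 120 N. Pads are 22 mm wide; open, the fingers measure 114 mm over their backs; the gripper's body (76 mm by 85 mm) begins 54 mm behind the grasp point. The pads swing forward as they close: fully open they stand 13 mm farther back than shut.
Start: joints at [1.143, 0.332, -0.065, 1.46, 0.022, 1.35, -0.088], TCP at [0.246, -0.574, 0.25] pointing down, gripper open.
Joint ranges: [-2.6, 2.6], [-0.5, 2.12], [-1.47, 1.34], [0.16, 2.42], [-1.27, 4.41], [0.06, 2.06], [-2.6, 2.6]. Speed limits (rad/s): [2.22, 2.22, 2.79, 2.79, 3.14, 3.14, 3.14].

## Interface

Orientations are given as a rotation vector (axis times angle).
In Python, from plant import env gives the robot as it stands.
- The arm moves only by the tool arm_command, never from a script. Its argument "steps" is a list that holds one entry, the list of rows, each a list of 5 numbers: the opening, from -1 (shut) to 1 (fully open), then the shift along the tool's x, y, z in units of 30 mm (1.0 is 30 mm), then the turn about the tool's z in units of 120 degrees (1.0 is 120 degrees). A call has 1 to 20 rows; each row shifts and turns the commanded pose from where the row before left it, along the tool's axes as they then stand; what a row does not reach is not made up. A row lasts 1/12 s, in which the tool goes at most 41.7 mm and 7.16 degrees, less where a joint would pass 70% of its speed; a pose out of reach is approached as far as the arm can. A call with a number of a shift or a turn outside -1 to 1 is refused whole. A call with a gripper value outside its range is refused whole. The fingers move at their own pace and stop on an object; "grip_force" is the grip in N (left out, the last holds). Time passes only in rows, so rows that do not move let the fingers close. It gives the time, the measured TCP pose, the force, the opening and the grip force at its end, in the units of the state.
- env.get_obs(): the state, without advancing time (a new reading comes with each control period).
- env.snapshot(name): name is "scene" or "top" or "wrist"; returns (picture, depth): 400x640x3 uint8, red, green, blue; 400x640 float32, m along the optical axis (not along the pixel's ray), 0 where there is no reading.
- env.get_calibration(name): a dict with "fx", "fy", "cx", "cy" (pixels), "eye" and "rotation" of the camera in the world. Camera axes: x right, y up, looking along -z (the intrinsics and any distortion apply to the point x, -y, -z); pixel columns grow to the right and rows downward; lengths in m; the calibration is good to about 2 mm. A picture is of the moment at which its call begins: read the wrist's pose just before it. get_calibration takes no time and is no camera call; for the wrist camera it gives the pose at the moment of the call.
- env.hand_in(): hands the job in; it is judged then, once.
Trained networks look in the newest picture that a camera, given by its name, has taken for a name from the list of things; names that differ only in an ending like _2 or _b are one class to them, and where a whole thing is asked for, a point or a joint stands for the part that bears it (a point fixed in the world has none). Each returns a list of dicts, best first, with "confidence" (0 to 1); they miss things now and then, are a little off and sometimes report something else, mostly with a low value. They report only what shows in the picture. A call takes as long as a camera call. They do not tell look-alikes from the thing itself.
- env.spot_in(target, camera): "point" ([x, y, z] in m, in world coordinates, good to about 4 mm: the middle of the surface that is visible of it).
The state is a dict: "clock": time; "qpos": joint angles; "qd": joint speeds; "tau": joint torques, N m; "tool_pos": TCP position; "tcp_rot": TCP orientation; "contact_force": force on the tool from outside, world axes, zero at the start; "ft_torque": the same for the moment, N m; "finger_gap": finger opening in m; "finger_force": force on a finger pad.
Only numpy, scipy, OpenCV 4.12 (cv2) and the standard library are available. Lean on these libraries where they do the work, as an engineer would, in place of code of your own. Each camera call takes 0.05 s, during which the arm holds its last target. There are 200 camera calls.

## Task

Cook the egg firm, working in this order: lift the egg out of its steel cup and stand it, pointed end up, in the small ring at the middle of the egg cooker's round plate, then take the steel lid from the wooden tray and set it over the egg so that it sits flat inside the plate's raised rim. Next turn the dial on the sloping front until its pointer clicks in at the mark with three dots, and let go of it, and last push the start key beside it in until it clicks and stays in. Do not drop the egg or the lid, leave the egg cup standing where it is, and do not disturb the butter bell, sugar shaker or pepper mill.

Things in the scene. Friction and masses are not known exactly. Their poses are not given: they have to be found in the camera images.
- cooker: white egg cooker, fixed, 260 (x) x 200 (y) x 80 high. Origin: centre of its underside; x runs from its sloping front to its back, z up. Rear 150: level deck 80 high, its round plate centred 55 behind the origin. Front 110: black panel sloping 27 degrees down to 24 high at the front edge; panel normal in cooker axes (-0.454, 0, 0.891), up-slope (0.891, 0, 0.454).
- cradle (a point): centre of the mouth of the egg ring on the cooker's plate (axes as the cooker): a steel ring, bore 36, outside 42, mouth 14 above the plate. The egg sinks in, origin 10.5 below this point, its widest part 17.5 above it.
- lid_seat (a point): centre of the round plate's surface, 80 above the table, where the lid's rim rests (axes as the cooker). The raised rim around it is 5 high, bore 130, outside 136: 6 play all round the lid.
- egg: brown hen's egg, 64 tall, 46 across at its widest (28 above its origin), pointed end up, 65 g. Origin: its blunt bottom end, z along its long axis to the pointed end. At the start it stands in the egg cup with its origin 10.6 below the cup's rim.
- egg_cup: stainless steel egg cup, loose, 62 tall; the rim is 42 across outside, 36 inside; thin stem, foot 52 across. Origin: centre of its underside, z up.
- lid: round steel domed lid, hollow below, 118 across, dome 82 high, with an upright black knob 28 across and 30 high on top (112 in all), 0.22 kg. Origin: centre of its lower rim, z up. At the start it stands on the tray's floor.
- lid_grip (a point): point on the axis of the lid's knob, 104 above the lid's rim and 8 below the knob's top: TCP point for a grasp from above.
- tray: low wooden tray, fixed, 200 (x) x 160 (y) x 22 high, walls 8, floor 8 thick. Origin: centre of its underside.
- dial (a joint): turn of the selector dial in rad, growing clockwise as seen by one who looks at the panel. Four clicks: 0 = pointer at one dot (far left seen from the robot), 0.65 = two dots, 1.30 = three dots, 1.95 = four dots (far right). It springs into the nearest click, with up to 0.08 N m.
- dial_grip (a point): on the dial's axis, 31 above the panel: TCP point for a grasp along the axis. z: out of the panel; x: along the grip bar to the pointer (turns with the dial). Bar 50 long, 14 thick (pinch along y), 9 to 39 above the panel, on a disc 56 across; the pointer is a low white-tipped nose at one end. 30 left of the panel's middle line; rows of white dots fan around its upper half.
- start_key (a joint): travel of the start key in m: 0 = out, 0.008 = clicked in, where it stays (stop at 0.010). It takes about 5 N to push through.
- key_top (a point): middle of the top face of the start key (moves with it), a metal block 40 (up the slope) x 28, its face 16 above the panel when out and 8 when in; 65 right of the panel's middle line as seen from the robot. Its z axis is the panel normal, x up the slope.
- butter_bell: bystander: white porcelain butter bell, 106 across, 112 tall, loose; origin at its underside.
- sugar_shaker: bystander: blue glass sugar shaker with steel top and spout, 72 across, 155 tall, loose; origin at its underside.
- pepper_mill: bystander: dark wooden pepper mill with a steel top button, 56 across, 159 tall, loose; origin at its underside.
Mind the look-alikes: they are no part of the job. Leave any blue or red look-alike of the lid alone.

How it is judged:
On the way, in this order (a step that is already met when the one before it is completed fails the run):
1. the egg stands in the cooker's ring, pointed end up, and is let go (horizontal distance between egg and cradle below 0.007 m and z of egg in the frame of cradle between -0.0155 and -0.006 m and angle between egg's own z axis and vertical below 0.3 rad and contact force between egg and the fingers below 0.05 N), for 0.2 s.
2. the lid sits flat on the plate over the egg, inside the rim, and is let go (horizontal distance between egg and cradle below 0.007 m and z of egg in the frame of cradle between -0.0155 and -0.006 m and angle between egg's own z axis and vertical below 0.3 rad and horizontal distance between lid and lid_seat below 0.009 m and z of lid in the frame of lid_seat below 0.004 m and angle between lid's own z axis and vertical below 0.05 rad and contact force between lid and the fingers below 0.05 N), for 0.2 s.
3. the dial rests at the three-dot click and is let go (value of joint dial between 1.17 and 1.43 rad and velocity of joint dial between -0.3 and 0.3 rad/s and contact force between dial and the fingers below 0.05 N), for 0.3 s.
4. the start key is clicked in with the dial still at three dots (value of joint dial between 1.17 and 1.43 rad and velocity of joint dial between -0.3 and 0.3 rad/s and value of joint start_key above 0.006 m), for 0.2 s.
At the end, for the whole second after the job is handed in: Egg in the ring (7 mm, 17 degrees of upright); lid flat on the plate (9 mm of its centre); dial within 0.13 rad of the three-dot click; start key over 6 mm in; egg cup upright within 60 mm of its start; all at rest (all of step 4 and horizontal distance between egg and cradle below 0.007 m and z of egg in the frame of cradle between -0.0155 and -0.006 m and angle between egg's own z axis and vertical below 0.3 rad and horizontal distance between lid and lid_seat below 0.009 m and z of lid in the frame of lid_seat below 0.004 m and angle between lid's own z axis and vertical below 0.05 rad and angle between egg_cup's own z axis and vertical below 0.15 rad and distance of egg_cup from where it was at the start of the episode below 0.06 m and linear speed of each of egg, lid, egg_cup below 0.03 m/s); the robot touches nothing.
It fails at once if the butter bell is disturbed (moved over 20 mm or tipped) (distance of butter_bell from where it was at the start of the episode above 0.02 m or angle between butter_bell's own z axis and vertical above 0.25 rad).
It fails at once if the sugar shaker is disturbed (moved over 20 mm or tipped) (distance of sugar_shaker from where it was at the start of the episode above 0.02 m or angle between sugar_shaker's own z axis and vertical above 0.25 rad).
It fails at once if the pepper mill is disturbed (moved over 20 mm or tipped) (distance of pepper_mill from where it was at the start of the episode above 0.02 m or angle between pepper_mill's own z axis and vertical above 0.25 rad).
It fails at once if the egg falls free (over 0.6 m/s out of the fingers) (linear speed of egg above 0.6 m/s and contact force between egg and the fingers below 0.05 N).
It fails at once if the lid falls free (over 0.6 m/s out of the fingers) (linear speed of lid above 0.6 m/s and contact force between lid and the fingers below 0.05 N).
It also fails if it takes over 72 s, if anything falls off the work surface, if the arm or the gripper's body presses on something with over 40 N, if the wrist force passes 120 N, or if a joint passes its speed limit or range.

## Working session

There is one attempt and no reset: what is moved stays moved. The work goes in short steps, Python scripts to look and compute and a tool call to move; the robot and the scene stay as the last step left them, time stands still between calls to the robot, and variables do not carry over. Pictures are saved under pics/ and viewed, at most 10 in all, crops included, and the job is handed in when it is done.

Besides the shell and the picture viewer there is one more tool, called after ">>>" as name(argument=value, ...) on one line, values as JSON. arm_command: Moves the arm, as the interface text tells. Shifts and turns lie within -1 to 1; 1 stands for 30 mm of shift or 120 degrees of turn. Its arguments: {"type":"object","properties":{"steps":{"type":"array","items":{"type":"array","items":{"type":"array","items":{"type":"number"}}}},"grip_force":{"type":"number"}},"required":["steps"]}

```bash
mkdir -p pics; ls; cat > h.py <<'E'
import numpy as np, cv2
from scipy.spatial.transform import Rotation as R
from plant import env
def snap(n,f=None):
    im,d=env.snapshot(n)
    if f: cv2.imwrite('pics/'+f,im[:,:,::-1])
    return im,d
def cloud(d,n):
    c=env.get_calibration(n); v,u=np.mgrid[:d.shape[0],:d.shape[1]]
    p=np.stack([(u-c['cx'])/c['fx']*d,-(v-c['cy'])/c['fy']*d,-d],-1)
    w=p@np.array(c['rotation']).T+np.array(c['eye']); w[d==0]=np.nan
    return w
E
python3 - <<'E'
from h import *
for n in ['scene','top']:
    im,d=snap(n,n+'.png'); np.save(n+'.npy',cloud(d,n))
    print(n,env.get_calibration(n))
    for t in ['cooker','egg','egg_cup','lid','tray','dial','start_key','butter_bell','sugar_shaker','pepper_mill','lid_grip']:
        try: print(t,[(np.round(r['point'],3).tolist(),round(r['confidence'],2)) for r in env.spot_in(t,n)])
        except Exception as e: print(t,e)
print(env.get_obs())
E
```

```text
picsTraceback (most recent call last):
  File "<stdin>", line 3, in <module>
  File "h.py", line 11, in cloud
    w=p@np.array(c['rotation']).T+np.array(c['eye']); w[d==0]=np.nan
      ~~~~~~~~~~~~~~~~~~~~~~~~~~~^~~~~~~~~~~~~~~~~~~
ValueError: operands could not be broadcast together with shapes (400,640) (3,)
```

```bash
sed -i "s/np.array(c\['rotation'\]).T/R.from_rotvec(c['rotation']).as_matrix().T/" h.py
python3 - <<'E'
from h import *
for n in ['scene','top']:
    im,d=snap(n,n+'.png'); np.save(n+'.npy',cloud(d,n))
    print(n,env.get_calibration(n))
    for t in ['cooker','egg','egg_cup','lid','tray','dial','start_key','butter_bell','sugar_shaker','pepper_mill']:
        print(t,[(np.round(r['point'],3).tolist(),round(r['confidence'],2)) for r in env.spot_in(t,n)])
print(env.get_obs())
E
```

```text
scene {'fx': 373.30509628827764, 'fy': 373.30509628827764, 'cx': 323.8794762484735, 'cy': 201.52658936414562, 'eye': array([ 1.06703216, -0.26873695,  0.79023504]), 'rotation': array([0.64135993, 0.39812261, 1.09489653])}
cooker [([0.704, -0.026, 0.078], 0.56), ([0.452, 0.311, 0.096], 0.56)]
egg [([0.451, 0.31, 0.098], 0.52)]
egg_cup [([0.446, 0.317, 0.007], 0.53)]
lid [([0.413, -0.179, 0.07], 0.78), ([0.516, -0.363, 0.074], 0.72), ([0.305, -0.405, 0.063], 0.7)]
tray [([0.5, -0.335, 0.008], 0.81)]
dial [([0.571, 0.017, 0.064], 0.81)]
start_key [([0.568, -0.074, 0.065], 0.71), ([0.697, -0.026, 0.077], 0.67)]
butter_bell [([0.748, 0.238, 0.078], 0.76)]
sugar_shaker [([0.696, 0.349, 0.092], 0.81)]
pepper_mill [([0.727, -0.302, 0.129], 0.69)]
top {'fx': 438.7642326470233, 'fy': 438.7642326470233, 'cx': 323.93443255706126, 'cy': 199.39939792216975, 'eye': array([ 0.4231251 , -0.00614417,  1.20005258]), 'rotation': array([ 0.05256407, -0.07074834, -1.54002594])}
cooker [([0.648, -0.012, 0.078], 0.66), ([0.561, -0.07, 0.064], 0.36)]
egg [([0.44, 0.32, 0.104], 0.78), ([0.558, -0.072, 0.065],
[... 485 characters left out ...]
 array([ 1.14343607,  0.33221244, -0.06473487,  1.46013046,  0.02163387,
        1.34990654, -0.08852638]), 'qd': array([ 5.82582308e-04, -5.54962796e-05,  7.55118986e-04,  8.08901702e-04,
        8.37113948e-04, -6.96588462e-04, -1.00814383e-03]), 'tau': array([ 1.34448455e-03, -6.25229287e+01,  4.98614938e-02, -3.91835725e+01,
        1.65540300e-02,  1.64672758e-03,  1.23005691e-05]), 'tool_pos': array([ 0.24615033, -0.57449129,  0.25001529]), 'tcp_rot': array([3.07743079e+00, 6.31484149e-01, 3.79652833e-06]), 'contact_force': array([-1.17565351,  0.54156815, -1.1988141 ]), 'ft_torque': array([ 0.06565781, -0.04544855,  0.04007193]), 'finger_force': 0.0, 'finger_gap': 0.08524389686463722}
```

View pics/scene.png

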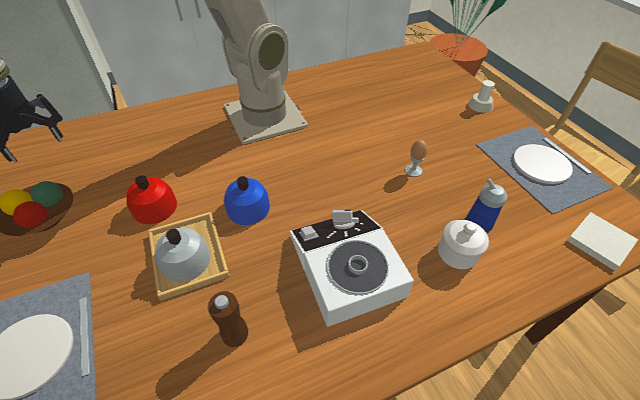

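View pics/top.png

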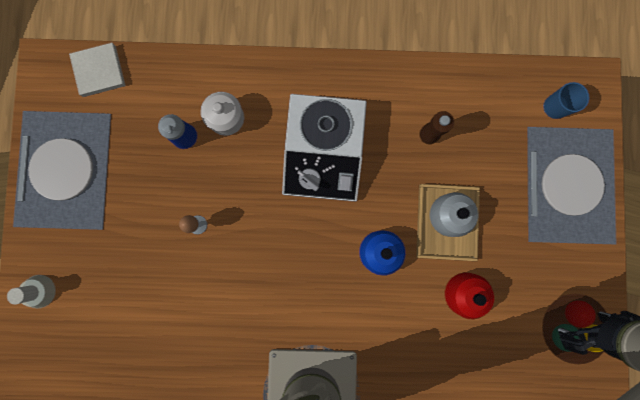

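```bash
cat > geo.py <<'E'
from h import *
from scipy.optimize import least_squares
def circ(P,r):
    f=lambda c:np.hypot(*(P-c).T)-r
    s=least_squares(f,P.mean(0),loss='soft_l1',f_scale=.002); return s.x, np.abs(f(s.x)).mean()
E
python3 - <<'E'
from geo import *
for n in ['scene','top']:
    w=np.load(n+'.npy'); im=cv2.imread(f'pics/{n}.png'); X,Y,Z=w[...,0],w[...,1],w[...,2]
    # table level
    m=(abs(X-.5)<.03)&(abs(Y-.18)<.03); print(n,'table',np.nanmean(Z[m]),np.nanstd(Z[m]))
    box=(X>.48)&(X<.86)&(abs(Y+.02)<.16)
    deck=box&(Z>.07)&(Z<.1)&(im.min(2)>170)
    print('deck z',np.median(Z[deck]),deck.sum())
    r=cv2.minAreaRect(w[box&(Z>.015)&(Z<.1)][:,:2].astype(np.float32)); print('cooker rect',r)
    d=deck&(X>.62); print('deckrect',cv2.minAreaRect(w[d][:,:2].astype(np.float32)))
    ring=box&(Z>.088)&(X>.62); print('ring',ring.sum(),np.nanmean(w[ring],0),circ(w[ring][:,:2],.0195))
    gray=box&(X>.6)&(im.max(2)<140)&(Z>.07)
    print('plate',gray.sum(),cv2.minEnclosingCircle(w[gray][:,:2].astype(np.float32)))
    # panel normal
    p=box&(X<.61)&(im.max(2)<50); Q=w[p]; c=Q.mean(0); print('panel n',np.linalg.svd(Q-c)[2][2] if len(Q)<6000 else 0,c)
    e=(abs(X-.445)<.06)&(abs(Y-.315)<.06)
    a=e&(Z>.07); print('egg',a.sum(),np.nanmax(Z[a]),w[a].mean(0))
    b=a&(Z<.112)
    f=lambda c:np.linalg.norm((w[a]-[c[0],c[1],c[2]])/[.023,.023,.032],axis=1)-1
    s=least_squares(f,[.445,.315,.085],loss='soft_l1',f_scale=.05); print('ell',s.x,s.cost)
    k=(abs(X-.5)<.08)&(abs(Y+.355)<.08)&(Z>.03)
    kn=k&(Z>.092); print('knob',kn.sum(),w[kn].mean(0),np.nanmax(Z[k]))
    dm=k&(Z<.09)&(im.min(2)>80); print('lid',circ(w[dm&(Z<.06)][:,:2],.059), cv2.minEnclosingCircle(w[k][:,:2].astype(np.float32)))
    for nm,x,y in [('bb',.735,.24),('ss',.685,.352),('pm',.72,-.3)]:
        q=(abs(X-x)<.08)&(abs(Y-y)<.055)&(Z>.03); print(nm,w[q].mean(0),np.nanmax(Z[q]),w[q].min(0),w[q].max(0))
E
```

```text
scene table -0.0001903589703186407 0.0014439870139281506
deck z 0.079927458788836 2759
cooker rect ((0.6546252965927124, -0.013172551989555359), (0.2009422928094864, 0.26246780157089233), 86.35357666015625)
deckrect ((0.7026661038398743, -0.014307372272014618), (0.20031709969043732, 0.1644611656665802), 87.70115661621094)
ring 114 [ 0.70978326 -0.01710864  0.09255565] (array([ 0.70951516, -0.01686979]), np.float64(0.0009082172146788562))
plate 2973 ((0.6997639536857605, -0.016592038795351982), 0.12861107289791107)
panel n [-0.45393503  0.02793961  0.89059664] [ 0.57500542 -0.01085795  0.05131099]
egg 243 0.11690080633863797 [0.45077428 0.31505735 0.09545256]
ell [0.44107879 0.3241503  0.08253833] 0.2364323157207151
knob 191 [ 0.49286293 -0.36388536  0.11274946] 0.12246125414981801
lid (array([ 0.48565937, -0.36523843]), np.float64(0.001225768910437943)) ((0.4889833629131317, -0.36481615900993347), 0.05896444991230965)
bb [0.74956431 0.24089827 0.07606016] 0.1139514327761888 [0.68775494 0.20535201 0.03000005] [0.79101143 0.29485416 0.11395143]
ss [0.6946911  0.35350191 0.09377537] 0.1
[... 844 characters left out ...]
5556655 [0.43917713 0.31881032 0.10238596]
ell [0.43929132 0.32536905 0.08253384] 0.2147763939899095
knob 187 [ 0.48548889 -0.36086537  0.10938123] 0.12525496984042617
lid (array([ 0.48614425, -0.36532902]), np.float64(0.0012912967086794033)) ((0.48539477586746216, -0.36286985874176025), 0.05920924246311188)
bb [0.72937936 0.25089071 0.08141979] 0.11605986173000016 [0.68264689 0.20807986 0.03003618] [0.78773619 0.29466181 0.11605986]
ss [0.67927399 0.35641865 0.10162452] 0.1565329434683329 [0.64697403 0.29708158 0.03016007] [0.76410603 0.40155858 0.15653294]
pm [ 0.70178033 -0.2965096   0.11727455] 0.1665430962580865 [ 0.68031448 -0.32957618  0.03045318] [ 0.73479115 -0.27573082  0.1665431 ]
```

>>> arm_command(steps=[[[1,1,0,0,-0.0557],[1,1,0,0,-0.0557],[1,1,0,0,-0.0557],[1,1,0,0,-0.0557],[1,1,0,0,-0.0557],[1,1,0,0,-0.0557],[1,1,0,0,-0.0557],[1,1,0,0,-0.0557],[1,1,0,0,-0.0557],[1,1,0,0,-0.0557],[1,0,0,0,0]]])

```text
clock: 2.07
tool_pos: [0.418, -0.3413, 0.2506]
tcp_rot: [-2.205, -2.238, -0.003]
contact_force: [0.3, 0.2, -0.0]
finger_gap: 0.0853
finger_force: 0.0
```

```bash
python3 - <<'E'
from h import *
o=env.get_obs(); print(o['clock'],o['tool_pos'],np.degrees(R.from_rotvec(o['tcp_rot']).as_matrix()),o['qpos'])
im,d=snap('wrist','w1.png'); c=env.get_calibration('wrist'); print(c)
E
```

```text
2.0667 [ 0.41802688 -0.34134304  0.2506108 ] [[ -0.85724464  57.28933041   0.06405184]
 [ 57.28932831   0.85716985   0.06686683]
 [  0.06590106   0.06504507 -57.29570469]] [ 0.94260912  0.16812447 -0.38044337  1.67079876  0.06263766  1.31465302
  0.56612877]
{'fx': 304.06634230818764, 'fy': 304.06634230818764, 'cx': 320.9744684509633, 'cy': 206.46298907884952, 'eye': array([ 0.41529391, -0.27697599,  0.37207874]), 'rotation': array([-0.27297311, -0.0017406 ,  0.00753436])}
```

View pics/w1.png

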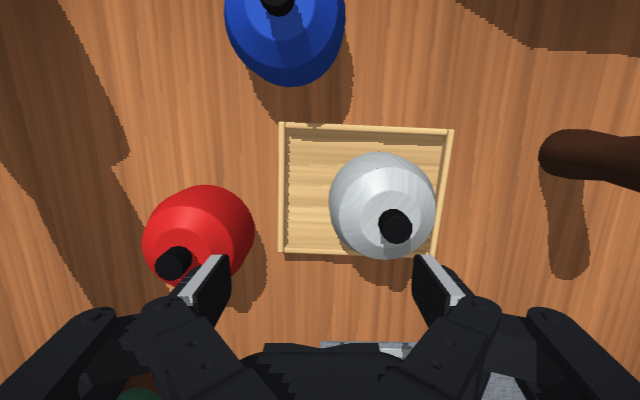

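>>> arm_command(steps=[[[1,1,0.05,0,0],[1,1,0.05,0,0],[1,1,0.05,0,0],[1,1,0.05,0,0],[1,1,0.05,0,0],[1,1,0.05,0,0],[1,1,0.05,0,0],[1,1,0.05,0,0],[1,1,0.05,0,0],[1,1,0.05,0,0],[1,1,0.05,0,0],[1,1,0.05,0,0],[1,1,0.05,0,0],[1,1,0.05,0,0],[1,1,0.05,0,0],[1,1,0.05,0,0],[1,1,0.05,0,0],[1,1,0.05,0,0],[1,1,0.05,0,0],[1,0,0,0,0]]])

```text
clock: 3.78
tool_pos: [0.4434, 0.2276, 0.2504]
tcp_rot: [-2.215, -2.224, -0.004]
contact_force: [-1.5, 0.5, 0.9]
finger_gap: 0.0852
finger_force: 0.0
```

```bash
python3 - <<'E'
from geo import *
o=env.get_obs(); print(o['clock'],o['tool_pos'],o['qpos'])
im,d=snap('wrist','w2.png'); w=cloud(d,'wrist'); np.save('w2.npy',w); X,Y,Z=np.moveaxis(w,2,0)
print([(r['point'],r['confidence']) for r in env.spot_in('egg','wrist')+env.spot_in('egg_cup','wrist')])
t=(Z>-.02)&(Z<.02)&(abs(X-.45)<.1)&(Y>.25)&(Y<.4);print('table',np.median(Z[t]))
a=(abs(X-.44)<.05)&(abs(Y-.325)<.05)
e=a&(Z>.068)&(Z<.13); P=w[e]; print(e.sum(),P.mean(0),P.max(0))
def res(c,P=P):
    q=P-[c[0],c[1],c[2]]; ax=np.where(q[:,2]>0,.036,.028)
    return np.sqrt((q[:,0]**2+q[:,1]**2)/.023**2+(q[:,2]/ax)**2)-1
s=least_squares(res,[.44,.325,.08],loss='soft_l1',f_scale=.05);print('eggfit',s.x,np.abs(s.fun).mean())
f=a&(Z>.002)&(Z<.03); print('foot',f.sum(),circ(w[f][:,:2],.02), cv2.minEnclosingCircle(w[f][:,:2].astype(np.float32)))
for n in ['scene','top']:
    W=np.load(n+'.npy'); m=(abs(W[...,0]-.44)<.06)&(abs(W[...,1]-.325)<.06)&(W[...,2]>.07)
    s=least_squares(res,[.44,.325,.08],loss='soft_l1',f_scale=.05,args=(W[m],));print(n,s.x)
E
```

```text
3.7833 [0.44344727 0.22764797 0.25041291] [ 0.35047887  0.1453746  -0.97819766  1.74782858  0.12192444  1.31181733
 -0.64987132]
[([0.441, 0.3272, 0.1072], 0.8), ([0.6664, 0.0791, 0.0424], 0.32)]
table -0.0028566013560229475
2136 [0.43931787 0.31888449 0.10233337] [0.46125557 0.34210306 0.11372418]
eggfit [0.43908553 0.32082387 0.07632196] 0.012690076219330243
foot 11 (array([0.43841987, 0.31783851]), np.float64(0.0008537371447417227)) ((0.43361175060272217, 0.2995915412902832), 0.010352104902267456)
scene [0.44119213 0.32402848 0.07931859]
top [0.43925812 0.32510647 0.07921667]
```

View pics/w2.png

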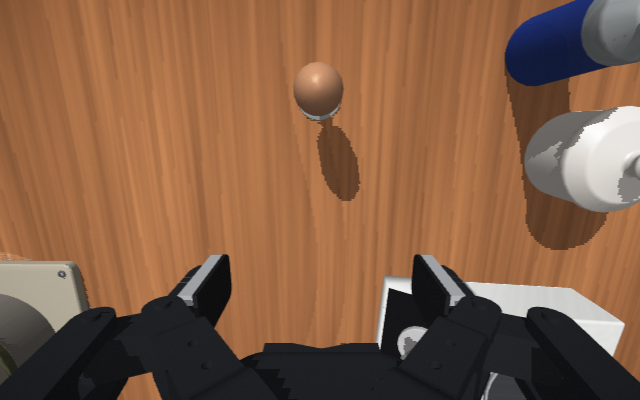

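>>> arm_command(steps=[[[1,0.8,-0.03,0.67,0],[1,0.8,-0.03,0.67,0],[1,0.8,-0.03,0.67,0],[1,0.8,-0.03,0.67,0],[1,0,0,0,0],[1,0,0,0.735,0],[1,0,0,0.735,0],[1,0,0,0.735,0],[1,0,0,0.735,0],[1,0,0,0,0],[1,0,0,0,0]]], grip_force=25)

```text
clock: 4.85
tool_pos: [0.4407, 0.3169, 0.0812]
tcp_rot: [2.223, 2.219, -0.003]
contact_force: [0.1, -0.1, -0.5]
finger_gap: 0.0852
finger_force: 0.0
```

```bash
python3 - <<'E'
from h import *
o=env.get_obs(); print(o['clock'],o['tool_pos'],o['tcp_rot'])
im,d=snap('wrist','w3.png'); w=cloud(d,'wrist'); X,Y,Z=np.moveaxis(w,2,0)
m=(abs(X-.44)<.03)&(abs(Y-.324)<.03)&(Z>.1)&(Z<.125); print(m.sum(),w[m].mean(0) if m.any() else 0)
E
```

```text
4.85 [0.44073768 0.31689526 0.08123812] [ 2.22316192  2.21924323 -0.00297062]
6332 [0.43958691 0.32972835 0.10812255]
```

View pics/w3.png

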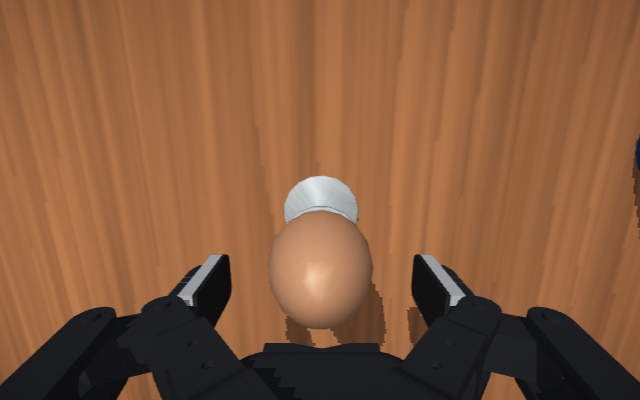

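>>> arm_command(steps=[[[1,0.23,-0.03,-0.02,0],[1,0,0,0,0]]])

```text
clock: 5.07
tool_pos: [0.4399, 0.327, 0.0838]
tcp_rot: [2.221, 2.222, 0.005]
contact_force: [0.2, 0.5, 0.7]
finger_gap: 0.0855
finger_force: 0.0
```

```bash
python3 - <<'E'
from geo import *
o=env.get_obs(); print(o['clock'],o['tool_pos'])
im,d=snap('wrist'); w=cloud(d,'wrist'); X,Y,Z=np.moveaxis(w,2,0)
m=(abs(X-.44)<.03)&(abs(Y-.324)<.03)&(Z>.085)&(Z<.125)&(im[...,0]>im[...,2]*1.25); P=w[m]
t=(abs(Z)<.015); print('table',np.median(Z[t]))
def res(c):
    q=P-c; ax=np.where(q[:,2]>0,.036,.028)
    return np.sqrt((q[:,0]**2+q[:,1]**2)/.023**2+(q[:,2]/ax)**2)-1
s=least_squares(res,[.44,.325,.08],loss='soft_l1',f_scale=.05);print('eggfit',s.x,np.abs(s.fun).mean(),m.sum())
E
```

```text
5.0667 [0.43990477 0.32704256 0.08383164]
table -0.0027411007725818975
eggfit [0.43896676 0.32301461 0.07657653] 0.01257234130555065 8268
```

>>> arm_command(steps=[[[1,-0.1,0,0.04,0],[1,0,0,0,0],[1,0,0,0,0],[1,0,0,0,0]]])

```text
clock: 5.45
tool_pos: [0.4394, 0.3224, 0.0808]
tcp_rot: [2.221, 2.222, -0.0]
contact_force: [-0.2, -0.1, 0.6]
finger_gap: 0.0853
finger_force: 0.0
```

>>> arm_command(steps=[[[1,0.03,0,-0.05,0],[0.5,0,0,0,0],[0.2,0,0,0,0],[0,0,0,0,0],[-0.2,0,0,0,0],[-0.5,0,0,0,0],[-0.5,0,0,0,0],[-0.5,0,0,0,0]]], grip_force=25)

```text
clock: 6.12
tool_pos: [0.4395, 0.3235, 0.0824]
tcp_rot: [2.221, 2.222, 0.001]
contact_force: [1.5, -1.0, 2.8]
finger_gap: 0.044
finger_force: 25.4
```

>>> arm_command(steps=[[[-0.5,0,0,-0.2,0],[-0.5,0,0,-0.4,0],[-0.5,0,0,-0.8,0],[-0.5,0,0,-1,0],[-0.5,0,0,-1,0],[-0.5,0,0,-1,0],[-0.5,0,0,-0.6,0],[-0.5,0,0,-0.2,0],[-0.5,0,0,0,0],[-0.5,0,0,0,0]]])

```text
clock: 6.95
tool_pos: [0.439, 0.3232, 0.2377]
tcp_rot: [2.221, 2.222, -0.001]
contact_force: [-0.1, -0.4, -1.3]
finger_gap: 0.0442
finger_force: 25.7
```

```bash
cat > egg.py <<'E'
from geo import *
o=env.get_obs(); T=o['tool_pos']; M=R.from_rotvec(o['tcp_rot']).as_matrix(); print(o['clock'],T,o['finger_gap'])
im,d=snap('wrist','wegg.png'); w=(cloud(d,'wrist')-T)@M
X,Y,Z=np.moveaxis(w,2,0)
m=(abs(X)<.03)&(abs(Y)<.021)&(Z<.0)&(Z>-.045)&(im[...,0]>im[...,2]*1.25); P=w[m]
def res(c):
    a=np.array([c[3],c[4],-1]); a/=np.linalg.norm(a); q=P-c[:3]; h=q@a; r2=(q**2).sum(1)-h**2
    return np.sqrt(r2/.023**2+(h/np.where(h>0,.036,.028))**2)-1
s=least_squares(res,[0,0,0,0,0],loss='soft_l1',f_scale=.05);print('egg in tool (widest pt, tilt)',s.x,np.abs(s.fun).mean(),m.sum())
E
python3 egg.py
```

```text
6.95 [0.43901341 0.32316255 0.23774472] 0.04421376936279697
egg in tool (widest pt, tilt) [-0.00072934 -0.00143869  0.00612354  0.03708074 -0.00972783] 0.01263037058217696 8756
```

View pics/wegg.png

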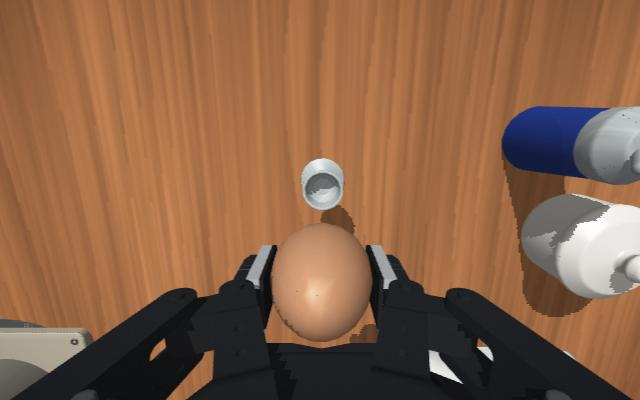

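>>> arm_command(steps=[[[-0.5,-0.4,0.25,0,0],[-0.5,-0.84,0.53,0,0],[-0.5,-0.84,0.53,0,0],[-0.5,-0.84,0.53,0,0],[-0.5,-0.84,0.53,0,0],[-0.5,-0.84,0.53,0,0],[-0.5,-0.84,0.53,0,0],[-0.5,-0.84,0.53,0,0],[-0.5,-0.84,0.53,0,0],[-0.5,-0.84,0.53,0,0],[-0.5,-0.84,0.53,0,0],[-0.5,-0.84,0.53,0,0],[-0.5,-0.84,0.53,0,0],[-0.5,-0.84,0.53,0,0],[-0.5,-0.84,0.53,0,0],[-0.5,-0.84,0.53,0,0],[-0.5,-0.84,0.53,0,0],[-0.5,-0.4,0.25,0,0],[-0.5,0,0,0,0],[-0.5,0,0,0,0]]])

```text
clock: 8.67
tool_pos: [0.7085, -0.1038, 0.236]
tcp_rot: [-2.22, -2.219, 0.002]
contact_force: [-0.5, 1.1, -1.0]
finger_gap: 0.0438
finger_force: 25.7
```

```bash
python3 - <<'E'
from geo import *
o=env.get_obs(); print(o['clock'],o['tool_pos'],o['tcp_rot'])
im,d=snap('wrist','wring.png'); w=cloud(d,'wrist'); np.save('wring.npy',w); X,Y,Z=np.moveaxis(w,2,0)
box=(abs(X-.7)<.14)&(abs(Y+.01)<.12)
deck=box&(im.min(2)>170)&(Z>.065)&(Z<.09)&(X>.64); print('deckz',np.median(Z[deck]),deck.sum())
dz=np.median(Z[deck])-.08
for lo in (.087,.089):
    r=box&(Z-dz>lo)&(Z-dz<.1)&(np.hypot(X-.708,Y+.016)<.035); print('ring',r.sum(),circ(w[r][:,:2],.0195))
E
```

```text
8.6667 [ 0.70849323 -0.10380643  0.23596993] [-2.2196185  -2.21932757  0.00239308]
deckz 0.07840790289339633 13577
ring 621 (array([ 0.70603693, -0.01550325]), np.float64(0.0008627640691350897))
ring 595 (array([ 0.70605098, -0.01543033]), np.float64(0.0008291730378187983))
```

View pics/wring.png

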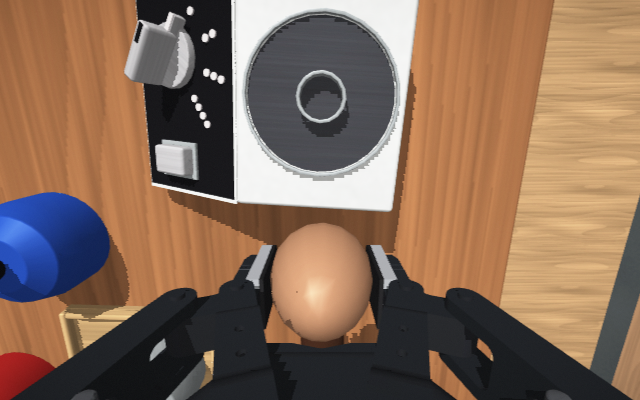

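>>> arm_command(steps=[[[-0.5,0.733,0,0,0],[-0.5,0.733,0,0.2,0],[-0.5,0.733,0,0.6,0],[-0.5,0.733,0,0.8,0],[-0.5,0,-0.02,0.8,0],[-0.5,0,0,0.6,0],[-0.5,0,0,0.2,0],[-0.5,0,0,0,0],[-0.5,0,0,0,0],[-0.5,0,0,0,0]]])

```text
clock: 9.55
tool_pos: [0.7089, -0.0154, 0.144]
tcp_rot: [2.22, 2.221, 0.003]
contact_force: [0.2, -0.2, -0.4]
finger_gap: 0.0439
finger_force: 25.7
```

```bash
python3 egg.py
```

```text
9.55 [ 0.70886368 -0.01535681  0.14404199] 0.043878788215855676
egg in tool (widest pt, tilt) [-0.00060788 -0.00131727  0.00557989  0.03657872 -0.00708437] 0.012056704412623662 8706
```

Lower to 0.116, slight x correction, checking force.

>>> arm_command(steps=[[[-0.5,0,-0.03,0.3,0],[-0.5,0,0,0.3,0],[-0.5,0,0,0.2,0],[-0.5,0,0,0.13,0],[-0.5,0,0,0,0],[-0.5,0,0,0,0],[-0.5,0,0,0,0]]])

```text
clock: 10.18
tool_pos: [0.7075, -0.016, 0.1142]
tcp_rot: [2.221, 2.221, -0.0]
contact_force: [3.0, -1.5, 0.4]
finger_gap: 0.0438
finger_force: 25.8
```

>>> arm_command(steps=[[[-0.5,-0.01,0.03,0,0],[-0.5,0,0,0.02,0],[0.1,0,0,0,0],[0.2,0,0,0,0],[0.4,0,0,0,0],[0.7,0,0,0,0],[1,0,0,0,0],[1,0,0,0,0],[1,0,0,-0.3,0],[1,0,0,-0.6,0],[1,0,0,-1,0],[1,0,0,-1,0],[1,0,0,-1,0],[1,0,0,-0.6,0],[1,0,0,0,0]]])

```text
clock: 11.43
tool_pos: [0.7098, -0.0153, 0.255]
tcp_rot: [2.217, 2.218, 0.009]
contact_force: [-0.7, 0.1, 1.0]
finger_gap: 0.0854
finger_force: 0.0
```

```bash
python3 - <<'E'
from geo import *
o=env.get_obs(); T=o['tool_pos']; print(o['clock'],T)
im,d=snap('wrist','wplaced.png'); w=cloud(d,'wrist'); X,Y,Z=np.moveaxis(w,2,0)
m=(abs(X-.708)<.03)&(abs(Y+.016)<.03)&(Z>.098)&(Z<.16)&(im[...,0]>im[...,2]*1.25); P=w[m]
def res(c):
    a=np.array([c[3],c[4],1]); a/=np.linalg.norm(a); q=P-c[:3]; h=q@a; r2=(q**2).sum(1)-h**2
    return np.sqrt(r2/.023**2+(h/np.where(h>0,.036,.028))**2)-1
s=least_squares(res,[.708,-.016,.11,0,0],loss='soft_l1',f_scale=.05);print('egg',s.x,np.abs(s.fun).mean(),m.sum())
W,dd=None,None
for n in ['scene']:
    im,d=snap(n); w=cloud(d,n); X,Y,Z=np.moveaxis(w,2,0)
    m=(abs(X-.708)<.03)&(abs(Y+.016)<.03)&(Z>.098)&(Z<.16)&(im[...,0]>im[...,2]*1.25); P=w[m]
    s=least_squares(res,[.708,-.016,.11,0,0],loss='soft_l1',f_scale=.05);print('egg',s.x,np.abs(s.fun).mean(),m.sum())
E
```

```text
11.4333 [ 0.70975073 -0.01525959  0.25498339]
egg [ 0.70499605 -0.01752794  0.1054887  -0.0239816  -0.01034329] 0.011839028116493771 2069
egg [ 0.70783466 -0.01619323  0.11067677  0.01045696 -0.06049922] 0.024190298413538973 405
```

View pics/wplaced.png

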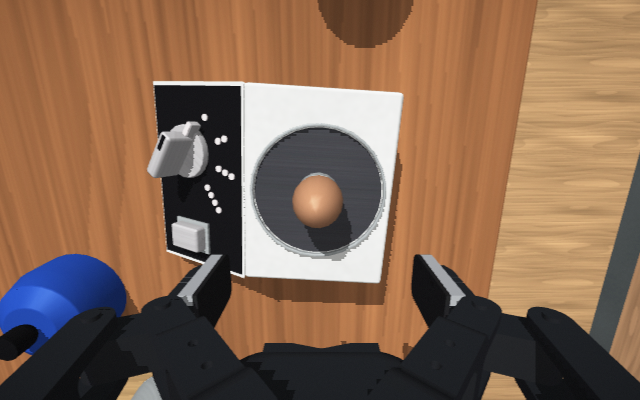

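>>> arm_command(steps=[[[1,-0.4,-0.25,0,0],[1,-0.78,-0.5,0,0],[1,-0.78,-0.5,0,0],[1,-0.78,-0.5,0,0],[1,-0.78,-0.5,0,0],[1,-0.78,-0.5,0,0],[1,-0.78,-0.5,0,0],[1,-0.78,-0.5,0,0],[1,-0.78,-0.5,0,0],[1,-0.78,-0.5,0,0],[1,-0.78,-0.5,0,0],[1,-0.78,-0.5,0,0],[1,-0.78,-0.5,0,0],[1,-0.78,-0.5,0,0],[1,-0.78,-0.5,0,0],[1,-0.4,-0.25,0,0],[1,0,0,0,0],[1,0,0,0,0]]])

```text
clock: 13.03
tool_pos: [0.4832, -0.3675, 0.2481]
tcp_rot: [-2.221, -2.22, -0.001]
contact_force: [0.2, 0.9, 0.4]
finger_gap: 0.0853
finger_force: 0.0
```

```bash
python3 - <<'E'
from geo import *
o=env.get_obs(); print(o['clock'],o['tool_pos'],o['tcp_rot'],o['qpos'])
im,d=snap('wrist','wlid.png'); w=cloud(d,'wrist'); X,Y,Z=np.moveaxis(w,2,0)
b=(abs(X-.487)<.07)&(abs(Y+.364)<.07)
k=b&(im.max(2)<90)&(Z>.095)&(Z<.14); P=w[k]; print('knob',k.sum(),P.mean(0),P.max(0)); t=P[P[:,2]>np.percentile(P[:,2],40)]
print('knob top',t.mean(0),cv2.minEnclosingCircle(t[:,:2].astype(np.float32)),cv2.minEnclosingCircle(P[:,:2].astype(np.float32)))
for n in ['top','scene','w']:
    W=w if n=='w' else np.load(n+'.npy'); I=im[:,:,::-1] if n=='w' else cv2.imread(f'pics/{n}.png')
    m=(abs(W[...,0]-.487)<.07)&(abs(W[...,1]+.364)<.07)&(W[...,2]>.035)&(W[...,2]<.088)&(I.min(2)>90)&(I.max(2).astype(int)-I.min(2)<25); Q=W[m]
    f=lambda c:np.hypot(Q[:,0]-c[0],Q[:,1]-c[1])-np.interp(Q[:,2],[-1,0,1],[c[2]-c[3]-c[4],c[2],c[2]+c[3]-c[4]])-c[4]*(Q[:,2]-.06)**2*100
    s=least_squares(f,[.487,-.364,.05,0,0],loss='soft_l1',f_scale=.002);print(n,s.x[:2],np.abs(s.fun).mean(),m.sum())
E
```

```text
13.0333 [ 0.48319622 -0.36747954  0.24809181] [-2.22104452e+00 -2.22003568e+00 -5.93926528e-04] [ 1.12970312  0.37934351 -0.71463087  1.48315836  0.24930178  1.37320042
  0.40069189]
knob 853 [ 0.48602898 -0.36227295  0.11652628] [ 0.49935029 -0.35046731  0.12022011]
knob top [ 0.48577562 -0.36409238  0.11813639] ((0.4857618510723114, -0.36391425132751465), 0.013508073054254055) ((0.48582786321640015, -0.3640742599964142), 0.014051205478608608)
top [ 0.48560299 -0.36349197] 0.0023323858697428938 815
scene [ 0.48716603 -0.36496307] 0.001633041921554455 1461
w [ 0.48579193 -0.3645265 ] 0.0018357999742652491 7249
```

>>> arm_command(steps=[[[1,0.1,0.1,0.5,0],[1,0,0,1,0],[1,0,0,1,0],[1,0,0,1,0],[1,0,0,0.6,0],[1,0,0,0.3,0],[1,0,0,0,0],[1,0,0,0,0],[1,0,0,0,0]]], grip_force=60)

```text
clock: 13.83
tool_pos: [0.4877, -0.3645, 0.1185]
tcp_rot: [2.218, 2.221, 0.001]
contact_force: [0.8, 1.0, 1.1]
finger_gap: 0.0855
finger_force: 0.0
```

>>> arm_command(steps=[[[1,0,-0.04,0.14,0],[0.4,0,0,0,0],[0,0,0,0,0],[-0.3,0,0,0,0],[-0.6,0,0,0,0],[-0.9,0,0,0,0],[-0.9,0,0,0,0],[-0.9,0,0,0,0],[-0.9,0,0,0,0]]])

```text
clock: 14.58
tool_pos: [0.4857, -0.3647, 0.113]
tcp_rot: [2.22, 2.222, 0.001]
contact_force: [0.9, -1.2, 2.5]
finger_gap: 0.0259
finger_force: 59.2
```

>>> arm_command(steps=[[[-0.9,0,0,-0.2,0],[-0.9,0,0,-0.5,0],[-0.9,0,0,-0.9,0],[-0.9,0,0,-0.9,0],[-0.9,0,0,-0.9,0],[-0.9,0,0,-0.9,0],[-0.9,0,0,-0.9,0],[-0.9,0,0,-0.7,0],[-0.9,0,0,-0.4,0],[-0.9,0,0,0,0]]])

```text
clock: 15.42
tool_pos: [0.4858, -0.3648, 0.304]
tcp_rot: [2.219, 2.22, 0.0]
contact_force: [0.6, -0.0, -1.5]
finger_gap: 0.0262
finger_force: 59.5
```

>>> arm_command(steps=[[[-0.9,0.388,0.247,0,0],[-0.9,0.775,0.494,0,0],[-0.9,0.775,0.494,0,0],[-0.9,0.775,0.494,0,0],[-0.9,0.775,0.494,0,0],[-0.9,0.775,0.494,0,0],[-0.9,0.775,0.494,0,0],[-0.9,0.775,0.494,0,0],[-0.9,0.775,0.494,0,0],[-0.9,0.775,0.494,0,0],[-0.9,0.775,0.494,0,0],[-0.9,0.775,0.494,0,0],[-0.9,0.775,0.494,0,0],[-0.9,0.775,0.494,0,0],[-0.9,0.775,0.494,0,0],[-0.9,0.388,0.247,0,0],[-0.9,0,0,0,0],[-0.9,0,0,0,0],[-0.9,0,0,0,0]]])

```text
clock: 17.0
tool_pos: [0.7069, -0.0163, 0.3002]
tcp_rot: [-2.221, -2.221, 0.003]
contact_force: [-0.5, -0.2, -2.7]
finger_gap: 0.0262
finger_force: 59.6
```

```bash
python3 - <<'E'
from geo import *
o=env.get_obs(); print(o['clock'],o['tool_pos'],o['tcp_rot'])
for n in ['scene','wrist']:
    im,d=snap(n,'lid_'+n+'.png'); w=cloud(d,n); X,Y,Z=np.moveaxis(w,2,0); T=o['tool_pos']
    I=im.astype(int); m=(abs(X-T[0])<.075)&(abs(Y-T[1])<.075)&(Z>T[2]-.13)&(Z<T[2]-.03)&(I.min(2)>60)&(I.max(2)-I.min(2)<25)
    P=w[m]; print(n,P.shape,P.min(0),P.max(0),P.mean(0))
    Q=P; f=lambda c:np.hypot(Q[:,0]-c[0],Q[:,1]-c[1])-.059+np.clip(c[2]*(Q[:,2]-c[3]),0,1)**2
    s=least_squares(f,[*T[:2],2,T[2]-.09],loss='soft_l1',f_scale=.002);print(s.x,np.abs(s.fun).mean())
E
```

```text
17.0 [ 0.70692053 -0.01628996  0.3001625 ] [-2.22058889 -2.22101681  0.00301186]
scene (2148, 3) [ 0.66084997 -0.07600568  0.19590777] [0.76793015 0.03614432 0.27015886] [ 0.73953067 -0.03841575  0.24335557]
[ 0.70789104 -0.01659566  3.18758584  0.23013578] 0.0008637351214226127
wrist (11003, 3) [ 0.64835852 -0.06701955  0.19435481] [0.7649057  0.04090658 0.2701616 ] [0.70605461 0.01026337 0.25937876]
[ 0.70614277 -0.01847743  4.01880994  0.23565746] 0.0010639143178049967
```

View pics/lid_scene.png

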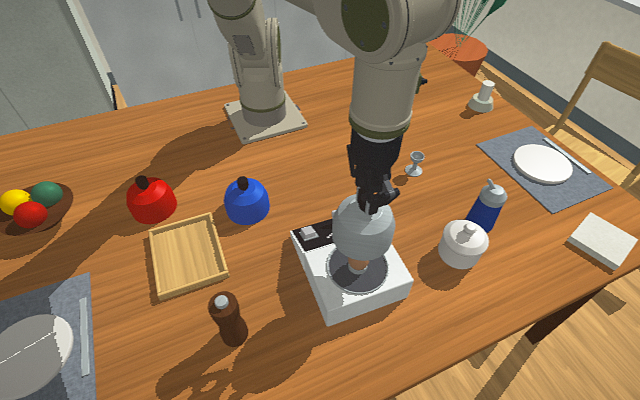

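>>> arm_command(steps=[[[-0.9,0,0.04,0.3,0],[-0.9,0,0,0.5,0],[-0.9,0,0,0.6,0],[-0.9,0,0,0.6,0],[-0.9,0,0,0.6,0],[-0.9,0,0,0.5,0],[-0.9,0,0,0.3,0],[-0.9,0,0,0,0],[-0.9,0,0,0,0],[-0.9,0,0,0,0]]])

```text
clock: 17.93
tool_pos: [0.709, -0.0158, 0.2008]
tcp_rot: [2.22, 2.221, 0.002]
contact_force: [0.6, 0.6, -1.4]
finger_gap: 0.0263
finger_force: 59.6
```

>>> arm_command(steps=[[[-0.9,0,-0.02,0.2,0],[-0.9,0,0,0.15,0],[-0.9,0,0,0.1,0],[-0.9,0,0,0.06,0],[-0.9,0,0,0,0],[-0.9,0,0,0,0],[-0.9,0,0,0,0]]])

```text
clock: 18.52
tool_pos: [0.7082, -0.0157, 0.1849]
tcp_rot: [2.22, 2.221, 0.001]
contact_force: [0.2, -0.1, 3.3]
finger_gap: 0.0259
finger_force: 60.2
```

>>> arm_command(steps=[[[-0.9,0,0,0.03,0],[-0.2,0,0,0,0],[0,0,0,0,0],[0.5,0,0,0,0],[0.5,0,0,0,0],[0.5,0,0,0,0],[0.5,0,0,-0.5,0],[0.5,0,0,-1,0],[0.5,0,0,-1,0],[0.5,0,0,-0.5,0],[0.5,0,0,0,0]]])

```text
clock: 19.43
tool_pos: [0.7092, -0.0152, 0.278]
tcp_rot: [2.218, 2.219, 0.007]
contact_force: [-0.2, -0.5, 0.2]
finger_gap: 0.064
finger_force: 0.0
```

```bash
python3 - <<'E'
from geo import *
o=env.get_obs(); print(o['clock'],o['tool_pos'],o['tcp_rot'])
for n in ['scene','wrist']:
    im,d=snap(n,'lid2_'+n+'.png'); w=cloud(d,n); np.save('l2'+n+'.npy',w);X,Y,Z=np.moveaxis(w,2,0)
    I=im.astype(int); m=(abs(X-.708)<.075)&(abs(Y+.016)<.075)&(Z>.1)&(Z<.155)&(I.min(2)>60)&(I.max(2)-I.min(2)<25)
    Q=w[m]; f=lambda c:np.hypot(Q[:,0]-c[0],Q[:,1]-c[1])-.059+np.clip(c[2]*(Q[:,2]-c[3]),0,1)**2
    s=least_squares(f,[.708,-.016,3,.12],loss='soft_l1',f_scale=.002);print(n,s.x,np.abs(s.fun).mean())
    k=(np.hypot(X-.708,Y+.016)<.025)&(Z>.16)&(Z<.22)&(I.max(2)<80);print('knob',k.sum(),w[k].mean(0),w[k].max(0))
    # panel & dial points
    p=(X>.5)&(X<.64)&(abs(Y+.01)<.13)&(Z>0)
    # cooker frame
    c0=np.array([.6533,-.0123,0]); ps=-.0615; Rz=R.from_euler('z',ps).as_matrix(); L=(w-c0)@Rz
    up=np.array([.891,0,.454]);nn=np.array([-.454,0,.891]); O=np.array([-.13,0,.024]); S=np.stack([(L-O)@up,L[...,1],(L-O)@nn],-1)
    p=(S[...,0]>0)&(S[...,0]<.123)&(abs(S[...,1])<.1)
    fl=p&(I.max(2)<50)&(abs(S[...,2])<.006); print('panel off',np.median(S[fl][:,2]))
    for h in (.03,.02):
        b=p&(S[...,2]>h)&(S[...,2]<.045)&(S[...,1]>-.02); 
        if b.sum()>20: print('bar',h,b.sum(),S[b].mean(0),cv2.minAreaRect((S[b][:,:2]*1000).astype(np.float32)),S[b].max(0))
    b=p&(S[...,1]<-.03)&(S[...,2]>.011); print('key',b.sum(),S[b].mean(0),cv2.minAreaRect((S[b][:,:2]*1000).astype(np.float32)))
E
```

```text
19.4333 [ 0.70917996 -0.01515967  0.27802282] [2.21811197 2.21918189 0.007304  ]
scene [ 0.70914951 -0.01612587  3.30118998  0.11566292] 0.0010515494224380309
knob 195 [ 0.71410845 -0.01869722  0.18709511] [ 0.72426734 -0.0038894   0.19386825]
panel off 0.0006890730642758437
bar 0.03 100 [0.05485724 0.02520385 0.03587293] ((53.19114303588867, 24.962797164916992), (50.50674057006836, 14.679722785949707), 57.51110076904297) [0.0708151  0.04996363 0.04046246]
bar 0.02 174 [0.05574757 0.02507763 0.0312757 ] ((53.26415252685547, 25.07744598388672), (50.77858352661133, 14.679722785949707), 57.51110076904297) [0.0708151  0.04996363 0.04046246]
key 102 [ 0.0571312  -0.06681287  0.01490533] ((55.01375198364258, -66.06015014648438), (26.992216110229492, 40.018951416015625), 89.38416290283203)
wrist [ 0.70607928 -0.0172997   4.62490362  0.12111205] 0.0010876006611151207
knob 1243 [ 0.70663541 -0.01435187  0.18609415] [ 0.72021753 -0.00265852  0.1899743 ]
panel off -0.0011512920042875989
bar 0.03 619 [0.04974822 0.02719772 0.03537534] ((46.819644927978516, 26.226564407348633), (49.64954376220703, 15.169719696044922), 55.7071533203125) [0.06501958 0.04889534 0.03856542]
bar 0.02 940 [0.05111701 0.02734344 0.03184725] ((46.744773864746094, 26.116771697998047), (50.14957046508789, 15.169719696044922), 55.7071533203125) [0.06501958 0.04891448 0.03856542]
key 543 [ 0.04985927 -0.06512337  0.01354256] ((47.716514587402344, -65.98892974853516), (27.351123809814453, 42.174156188964844), 89.30007934570312)
```

View pics/lid2_wrist.png

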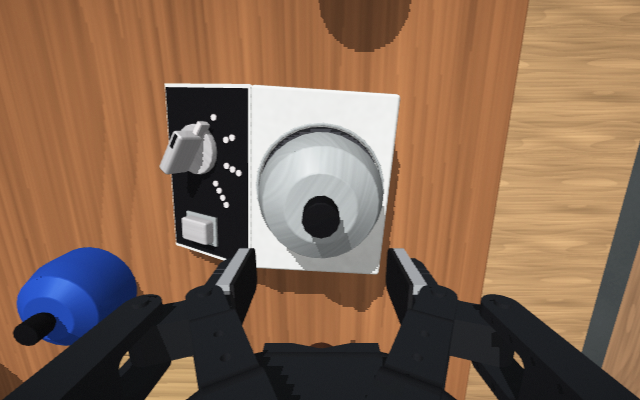

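>>> arm_command(steps=[[[-0.3,0.2,-1,0,0],[-0.3,0.25,-1,0,0],[-0.3,0.25,-1,0,0],[-0.3,0.25,-1,0,0],[-0.3,0.22,-1,0,0],[-0.3,0,-0.13,0,0],[-0.3,0,0,0.45,0.057],[-0.3,0,0,0.45,0.057],[-0.3,0,0,0.45,0.057],[-0.3,0,0,0.45,0.057],[-0.3,0,0,0.45,0.057],[-0.3,0,0,0.45,0.057],[-0.3,0,0,0,0],[-0.3,0,0,0,0],[-0.3,0,0,0,0]]])

```text
clock: 20.78
tool_pos: [0.5542, 0.0193, 0.1926]
tcp_rot: [-2.856, -1.309, -0.0]
contact_force: [0.4, 0.1, -0.2]
finger_gap: 0.0301
finger_force: 0.0
```

```bash
cat > dial.py <<'E'
from geo import *
c0=np.array([.6533,-.0123,0]); Rz=R.from_euler('z',-.0615).as_matrix()
up=np.array([.891,0,.454]);nn=np.array([-.454,0,.891]); O=np.array([-.13,0,.024])
o=env.get_obs(); T=o['tool_pos']; M=R.from_rotvec(o['tcp_rot']).as_matrix(); print(o['clock'],T,'yaw',np.degrees(np.arctan2(M[1,0],M[0,0])),'q7',o['qpos'][6],o['finger_gap'])
import sys
for n in sys.argv[1:]:
    im,d=snap(n,f"d_{n}_{o['clock']:.1f}.png"); w=cloud(d,n); I=im.astype(int)
    L=(w-c0)@Rz; S=np.stack([(L-O)@up,L[...,1],(L-O)@nn],-1)
    p=(S[...,0]>0)&(S[...,0]<.12)&(abs(S[...,1])<.1)
    off=np.median(S[p&(I.max(2)<50)&(abs(S[...,2])<.006)][:,2]); print(n,'panel off',off); S[...,2]-=off
    m=p&(S[...,2]>.028)&(S[...,2]<.046)&(S[...,1]>-.02); r=cv2.minAreaRect((S[m][:,:2]*1000).astype(np.float32)); print('bar(u,v)',m.sum(),r)
    for lo,hi in((.068,.076),(.074,.082)):
        s=m|(p&(S[...,1]>-.02)&(S[...,2]>.015)&(S[...,2]<.046)); s&=(w[...,2]>lo)&(w[...,2]<hi)
        if s.sum()>8:print('slice',lo,s.sum(),cv2.minAreaRect((w[s][:,:2]*1000).astype(np.float32)))
    b=p&(S[...,1]<-.03)&(S[...,2]>.006)&(S[...,2]<.02)
    if b.sum()>20:print('key',b.sum(),np.median(S[b],0),cv2.minAreaRect((S[b][:,:2]*1000).astype(np.float32)))
E
python3 dial.py wrist scene
```

```text
20.7833 [0.55415999 0.01932473 0.19263526] yaw 49.23150913709076 q7 -0.99842089668565 0.03009080741296719
wrist panel off -0.00016637178336048773
bar(u,v) 1065 ((48.5720100402832, 26.973526000976562), (49.98181915283203, 13.944474220275879), 56.36703872680664)
slice 0.068 509 ((559.90185546875, 26.68446922302246), (67.0226058959961, 17.40328598022461), 49.75739669799805)
slice 0.074 693 ((553.6349487304688, 22.072120666503906), (50.02793502807617, 16.76848602294922), 50.92192840576172)
key 682 [ 0.06247142 -0.06310247  0.01443397] ((59.43212890625, -64.91752624511719), (21.64461898803711, 27.93745231628418), 1.3597397804260254)
scene panel off 0.0007465710112083733
bar(u,v) 114 ((53.30050277709961, 25.75357437133789), (51.08067321777344, 12.737934112548828), 56.287899017333984)
slice 0.068 79 ((566.1422119140625, 22.54967498779297), (65.50515747070312, 14.288290023803711), 43.0740852355957)
slice 0.074 80 ((558.107421875, 19.777318954467773), (50.749549865722656, 14.934501647949219), 50.230796813964844)
key 120 [ 0.06194731 -0.06737449  0.01416914] ((54.39054870605469, -66.117431640625), (39.67737579345703, 27.547191619873047), 0.8914848566055298)
```

>>> arm_command(steps=[[[-0.3,0.08,0,0.8,0],[-0.3,0,0,0.8,0],[-0.3,0,0,0.8,0],[-0.3,0,0,0.5,0],[-0.3,0,0,0.2,0],[-0.3,0,0,0.1,0],[-0.3,0,0,0.1,0],[-0.3,0,0,0,0],[-0.3,0,0,0,0],[-0.3,0,0,0,0]]], grip_force=20)

```text
clock: 21.72
tool_pos: [0.5562, 0.0211, 0.0943]
tcp_rot: [2.858, 1.302, 0.002]
contact_force: [-0.1, -0.5, -0.5]
finger_gap: 0.0298
finger_force: 0.0
```

>>> arm_command(steps=[[[-0.43,0,0,0.08,0],[-0.43,0,0,0,0],[-0.43,0,0,0,0.05],[-0.43,0,0,0,0.05],[-0.43,0,0,0,0.05],[-0.43,0,0,0,0.05],[-0.43,0,0,0,0.05],[-0.43,0,0,0,0.05],[-0.43,0,0,0,0]]])

```text
clock: 22.47
tool_pos: [0.5552, 0.0219, 0.0911]
tcp_rot: [-3.122, -0.348, 0.001]
contact_force: [0.4, 0.2, 1.4]
finger_gap: 0.0246
finger_force: 0.0
```

```bash
python3 dial.py scene
```

```text
22.4667 [0.55520925 0.02188393 0.09106981] yaw 12.71612844768176 q7 -1.6679100399067401 0.02458854112833942
scene panel off 0.0006754809182352148
bar(u,v) 125 ((60.83340835571289, 27.602079391479492), (31.393699645996094, 51.625701904296875), 25.471099853515625)
slice 0.068 32 ((567.21142578125, 31.005985260009766), (38.617393493652344, 34.852760314941406), 43.91632080078125)
slice 0.074 55 ((571.64697265625, 25.851221084594727), (49.945594787597656, 38.56431579589844), 28.8476619720459)
key 121 [ 0.06179243 -0.06726062  0.01445129] ((54.381961822509766, -66.47677612304688), (40.230079650878906, 27.836849212646484), 4.7301716804504395)
```

>>> arm_command(steps=[[[-0.43,0,0,0,0.053],[-0.43,0,0,0,0.053],[-0.43,0,0,0,0.053],[-0.43,0,0,0,0.053],[-0.43,0,0,0,0.053],[-0.43,0,0,0,0.053],[-0.43,0,0,0,0],[-0.43,0,0,0,0]]])

```text
clock: 23.18
tool_pos: [0.5559, 0.0208, 0.0911]
tcp_rot: [3.067, -0.676, 0.001]
contact_force: [-0.1, -0.1, 0.6]
finger_gap: 0.0243
finger_force: 0.0
```

```bash
python3 dial.py wrist
```

```text
23.1833 [0.55585328 0.0208352  0.09107172] yaw -24.872506722050918 q7 -2.28307971692741 0.024314347298342438
wrist panel off -0.0005655195923987282
bar(u,v) 3376 ((53.716346740722656, 32.965965270996094), (48.91274642944336, 51.6026725769043), 40.04269027709961)
slice 0.068 1287 ((559.829345703125, 20.031221389770508), (35.432342529296875, 63.43781661987305), 42.766597747802734)
slice 0.074 1588 ((564.12255859375, 18.79823112487793), (50.31792449951172, 40.59217071533203), 15.399794578552246)
key 3932 [ 0.05636662 -0.06371999  0.01456441] ((50.10581588745117, -65.5701675415039), (28.54775047302246, 40.82893371582031), 89.56444549560547)
```

>>> arm_command(steps=[[[-0.3,0,0,-0.3,0],[-0.2,0,0,-0.6,0],[-0.2,0,0,-1,0],[-0.2,0,0,-1,0],[-0.2,0,0,-0.4,0],[-0.2,0,0,0,0],[-0.2,0,0,0,0]]])

```text
clock: 23.82
tool_pos: [0.5559, 0.0208, 0.1906]
tcp_rot: [3.066, -0.683, 0.002]
contact_force: [-0.1, -0.7, -1.1]
finger_gap: 0.0337
finger_force: 0.0
```

```bash
python3 dial.py wrist scene; ls pics
```

```text
23.8167 [0.55590041 0.02078213 0.19057435] yaw -25.102575250209618 q7 -2.236741305868031 0.03373147829911298
wrist panel off -0.0012152338076576545
bar(u,v) 914 ((46.01995849609375, 30.3206844329834), (14.032588958740234, 51.05451583862305), 70.63543701171875)
slice 0.068 521 ((561.2827758789062, 21.04088020324707), (14.906167984008789, 65.0442123413086), 68.98617553710938)
slice 0.074 437 ((566.1287841796875, 18.220945358276367), (15.049057006835938, 52.73056411743164), 65.51914978027344)
key 1530 [ 0.05356506 -0.06433654  0.01467203] ((48.74018859863281, -65.54901123046875), (28.557199478149414, 40.76994323730469), 89.25489044189453)
scene panel off 0.0007535962287354619
bar(u,v) 67 ((50.16978454589844, 29.968185424804688), (13.493563652038574, 50.37192153930664), 71.8998031616211)
slice 0.068 29 ((559.6552124023438, 22.312583923339844), (13.868823051452637, 59.15095138549805), 69.53948211669922)
slice 0.074 42 ((567.1123046875, 18.929412841796875), (14.22201156616211, 59.10375213623047), 71.3283920288086)
key 124 [ 0.06187791 -0.06739444  0.0141334 ] ((52.86084747314453, -66.70765686035156), (42.297603607177734, 26.854177474975586), 1.997189998626709)
d_scene_20.8.png
d_scene_22.5.png
d_scene_23.8.png
d_wrist_20.8.png
d_wrist_23.2.png
d_wrist_23.8.png
lid2_scene.png
lid2_wrist.png
lid_scene.png
lid_wrist.png
scene.png
top.png
w1.png
w2.png
w3.png
wegg.png
wlid.png
wplaced.png
wring.png
```

>>> arm_command(steps=[[[-1,0,0,0,-0.0595],[-1,0,0,0,-0.0595],[-1,0,0,0,-0.0595],[-1,0,0.77,0,0],[-1,0,0.77,0,0],[-1,0,0.77,0,0],[-1,0,0.77,0,0],[-1,0,0,0.9,0],[-1,0,0,0.9,0],[-1,0,0,0.5,0],[-1,0,0,0.2,0],[-1,0,0,0,0],[-1,0,0,0,0],[-1,0,0,0,0]]])

```text
clock: 25.08
tool_pos: [0.5503, -0.071, 0.116]
tcp_rot: [3.14, -0.102, 0.002]
contact_force: [0.2, 0.5, 0.2]
finger_gap: -0.0
finger_force: 0.0
```

Now down 28 mm to just before contact, then slower.

>>> arm_command(steps=[[[-1,0,0,0.6,0],[-1,0,0,0.4,0],[-1,0,0,0.15,0],[-1,0,0,0.1,0],[-1,0,0,0,0],[-1,0,0,0,0]]])

```text
clock: 25.58
tool_pos: [0.5496, -0.0711, 0.0781]
tcp_rot: [3.14, -0.103, -0.0]
contact_force: [-2.3, 0.1, 3.5]
finger_gap: 0.0003
finger_force: 2.4
```

>>> arm_command(steps=[[[-1,0,0,0.1,0],[-1,0,0,0.1,0],[-1,0,0,0.06,0],[-1,0,0,0,0],[-1,0,0,0,0]]])

```text
clock: 26.0
tool_pos: [0.5499, -0.0711, 0.0701]
tcp_rot: [3.14, -0.103, 0.001]
contact_force: [0.3, 0.0, 3.3]
finger_gap: -0.0001
finger_force: 1.8
```

>>> arm_command(steps=[[[-1,0,0,0.07,0],[-1,0,0,0.04,0],[-1,0,0,0,0],[-1,0,0,0,0]]])

```text
clock: 26.33
tool_pos: [0.5505, -0.0711, 0.0687]
tcp_rot: [3.139, -0.103, 0.003]
contact_force: [-6.5, -0.1, 24.2]
finger_gap: -0.0002
finger_force: 12.4
```

At the stop. Retreat and check.

>>> arm_command(steps=[[[-1,0,0,-0.2,0],[-1,0,0,-0.6,0],[-1,0,0,-1,0],[-1,0,0,-1,0],[-1,-0.3,0,-0.8,0],[-1,-0.5,0,-0.3,0],[-1,0,0,0,0],[-1,0,0,0,0]]])

```text
clock: 27.0
tool_pos: [0.5254, -0.0698, 0.1835]
tcp_rot: [3.139, -0.103, 0.001]
contact_force: [-0.6, 0.0, 0.0]
finger_gap: 0.0002
finger_force: 0.0
```

```bash
python3 dial.py wrist scene; python3 - <<'E'
from geo import *
im,d=snap('scene','fin.png'); w=cloud(d,'scene');X,Y,Z=np.moveaxis(w,2,0)
I=im.astype(int); m=(abs(X-.708)<.075)&(abs(Y+.016)<.075)&(Z>.1)&(Z<.155)&(I.min(2)>60)&(I.max(2)-I.min(2)<25)
Q=w[m]; f=lambda c:np.hypot(Q[:,0]-c[0],Q[:,1]-c[1])-.059+np.clip(c[2]*(Q[:,2]-c[3]),0,1)**2
print(least_squares(f,[.708,-.016,3,.12],loss='soft_l1',f_scale=.002).x)
m=(abs(X-.44)<.05)&(abs(Y-.323)<.05)&(Z>.03); print('cup',w[m].mean(0),w[m].max(0))
E
```

```text
27.0 [ 0.52544729 -0.06977526  0.18351978] yaw -3.7628945955561757 q7 -1.682107644900009 0.0001967472645271194
wrist panel off -0.001095189618594467
bar(u,v) 1139 ((46.70600891113281, 29.981163024902344), (14.250099182128906, 50.163658142089844), 71.10372161865234)
slice 0.068 643 ((561.45654296875, 20.70470428466797), (14.956680297851562, 66.59127807617188), 69.26058959960938)
slice 0.074 558 ((565.81103515625, 17.904674530029297), (14.909147262573242, 56.490882873535156), 69.55154418945312)
key 1101 [ 0.05111752 -0.06555636  0.00681768] ((49.377197265625, -65.40039825439453), (26.65422821044922, 38.81532669067383), 88.8965072631836)
scene panel off 0.0007450996532117113
bar(u,v) 65 ((51.58330535888672, 29.511436462402344), (13.501684188842773, 49.718299865722656), 71.90336608886719)
slice 0.068 25 ((560.2071533203125, 22.146652221679688), (13.975255012512207, 57.17138671875), 69.49555206298828)
slice 0.074 42 ((566.654541015625, 18.541322708129883), (14.620365142822266, 59.11674499511719), 73.17635345458984)
key 67 [ 0.05544376 -0.06560535  0.00689147] ((53.541481018066406, -64.74657440185547), (26.274057388305664, 39.35190200805664), 86.60389709472656)
[ 0.70920131 -0.01611162  3.29183584  0.1156619 ]
cup [0.43998459 0.3249504  0.05356451] [0.46500799 0.34368872 0.06557547]
```

Key went from 14.4 to about 6.8 mm (in), the dial is at three dots, and the lid and cup are in place.

```bash
python3 -c "
from plant import env
print(env.hand_in())"
```

```text
the job is handed in; nothing more can be done
None
```

The job is handed in at about 27 s of the 72 s. By the last camera measurements the egg is under the seated lid in the ring, the dial is at three dots, the start key is in and the egg cup is standing where it was; the hand-in gave no verdict.

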